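Set a tube cap-height gauge and hold it

ROBOT

A 7-joint arm with a two-finger parallel gripper is mounted at the origin on the work surface. World frame = base frame: x ahead of the robot, y to its left, z up, the work surface at z = 0. Lengths are in mm, angles in rad, forces in N, time in s.
With the tool pointing down it reaches from about 425 to 1025 mm from the base axis. Payload 9.4 kg.
Tool frame: the origin (TCP) lies on the centre line of the jaws, within the pads' length; the fingertips stand 11 mm ahead of it and the grasp point (between the pads) lies 8 mm behind it; x points along the fingers, y is the direction in which the jaws open and shut, and the axes are right-handed (so a half turn about x gives the same grasp; the last joint's range is limited). The gripper opens to 93 mm and grips with 3 to 60 N. Pads are 15 mm wide; open, the fingers measure 128 mm over their backs; the gripper's body (75 mm by 188 mm) begins 65 mm behind the grasp point.
Start: joints at [-1.348, 0.599, -0.003, 1.599, 0.002, 0.943, -0.08], TCP at [214.118, 692.66, 229.618] pointing down, gripper open.
Joint ranges: [-2.57, 2.57], [-0.35, 1.97], [-1.29, 1.29], [0.11, 2.56], [-1.05, 4.19], [0.11, 1.86], [-2.63, 2.63]. Speed limits (rad/s): [2.22, 2.22, 3.01, 3.01, 3.14, 3.14, 3.14].

INTERFACE

Orientations are given as a unit quaternion [x, y, z, w].
In Python, from cell import manip, imaging, order, models gives the robot as it stands.
- The arm moves only by the tool step_arm, never from a script. Its argument "deltas" is a list of rows, each a list of 7 numbers: the turn, a rotation vector about the world's x, y, z in degrees, then the shift along the world's x, y, z in cm, then the opening, from 0 (shut) to 1 (fully open). A call has 1 to 20 rows; each row is the pose to reach, as a shift and turn from the pose commanded when the call began; what a row does not reach only later rows make up. A row lasts 1/12 s, in which the tool goes at most 41.7 mm and 7.16 degrees, less where a joint would pass 70% of its speed; a pose out of reach is approached as far as the arm can. A call with a gripper value outside its range is refused whole. The fingers move at their own pace and stop on an object; the grip force is fixed at half the most. Time passes only in rows, so rows that repeat a pose let the fingers close. It gives the time, the measured TCP pose, the force and the opening at its end, in the units of the state.
- manip.state(): the state, without advancing time (a new reading comes with each control period).
- imaging.get_image(name): name is "scene" or "top" or "wrist"; returns (picture, depth): 400x640x3 uint8, red, green, blue; 400x640 float32, mm along the optical axis (not along the pixel's ray), 0 where there is no reading.
- imaging.calibration(name): a dict with "K" (3x3 intrinsics, pixels), "R" (3x3) and "t" (3): a world point X has camera coordinates R X + t. Camera axes: x right, y down, z forward; pixel columns grow to the right and rows downward; lengths in mm; the calibration is good to about 2 mm. A picture is of the moment at which its call begins: read the wrist's pose just before it. calibration takes no time and is no camera call; for the wrist camera it gives the pose at the moment of the call.
- order.hand_in(): hands the job in, once; it reports no verdict.
Trained networks look in the newest picture that a camera, given by its name, has taken for a name from the list of things; names that differ only in an ending like _2 or _b are one class to them, and where a whole thing is asked for, a point or a joint stands for the part that bears it (a point fixed in the world has none). Each returns a list of dicts, best first, with "conf" (0 to 1); they miss things now and then, are a little off and sometimes report something else, mostly with a low value. They report only what shows in the picture. A call takes as long as a camera call.
- models.search_frame(thing, camera): "rect" ([left, top, width, height] in pixels, round what is visible of it).
- models.outline_of(thing, camera): "region" (400x640 bool, what is visible of it) and "rect" ([left, top, width, height] in pixels, round what is visible of it).
- models.mark_of(thing, camera): "pixel" ([column, row] in pixels: a listed point, or the origin of a listed thing).
The state is a dict: "time": time; "joints": joint angles; "dq": joint speeds; "joint_efforts": joint torques, N m; "eef_pos": TCP position; "eef_rot": TCP orientation; "contact_force": force on the tool from outside, world axes, zero at the start; "moment": the same for the moment, N m; "width": finger opening in mm.
Only numpy, scipy, OpenCV 4.12 (cv2) and the standard library are available. Lean on these libraries where they do the work, as an engineer would, in place of code of your own. Each camera call takes 0.05 s, during which the arm holds its last target. There are 200 camera calls.

TASK

Press the cap-height gauge down by its blue winged thumbscrew until the orange sprung foot rests on the violet cap of the white setting tube and is pushed in about half of its travel, not bottomed. With the foot kept on the cap, turn the thumbscrew clockwise until it seats against its stop, then back it off a quarter turn, and finish while still gripping the thumbscrew and holding the gauge down like that, so the reading can be taken. Leave the tube upright in its holder and do not disturb the tube rack, spray bottle or jar.

Things in the scene. Friction and masses are not known exactly. Their poses are not given: they have to be found in the camera images.
- gauge: Fixed gauge stand: aluminium base plate 170 x 110 x 14 mm, white column at its own +x end and a white arm over the holder, topmost at 175 mm; only rod, white head and thumbscrew rise above it. Origin: centre of the plate's underside, z up. The vertical axis of rod, foot, thumbscrew, holder and tube lies 30 mm from the origin, on the gauge's own -x side.
- screw_grip (a point): Grip point of the blue thumbscrew, on its vertical axis, 8 mm under the wing's top, 257 mm above the work surface at first. The wing is an upright bar 40 mm long (this point's x), 14 mm thick (its y), 30 mm high, on a blue disc 38 mm across whose top is 22 mm below this point; under it a white head 48 mm across. z up. Turns with the screw, sinks with the rod. A white line on top points to -x.
- screw (a joint): Thumbscrew angle, rad: 0 = seated on its hard stop (white line on the wing points to the red mark on the white head, the gauge's own -x). Grows anticlockwise seen from above (backed off); a quarter turn = 1.571. Friction 0.05 N m; stays where it is left; starts between 0.6 and 1.4; does not rise or sink as it turns.
- rod (a joint): How far the gauge rod, with its head, thumbscrew and foot, is pushed down, m: 0 = fully up, 0.038 = end of travel. A light return spring lifts it back to 0 (1.5 to 2.5 N net, upward) whenever it is not held down.
- foot (a joint): How far the sprung foot is pushed up into the rod, m: 0 = hanging free, 0.010 = bottomed. Its spring resists with 1.6 N at first contact, rising by 0.8 N per mm; half travel (0.005) is about right, at which the whole push on the thumbscrew is about 8 N.
- foot_face (a point): Centre of the flat underside of the orange foot, a disc 22 mm across and 5 mm thick under a thin steel stem. At the start it hangs free, 116 mm above the work surface and 16 to 26 mm above the cap.
- holder: Fixed grey block 36 x 36 x 34 mm on the gauge's base plate with a 20 mm deep round socket for the tube; its height differs from time to time. Origin: centre of its underside.
- setting_tube: Loose white plastic setting tube, 13 mm across, with a violet cap 18 mm across and 19 mm high, 74 mm long in all, standing upright in the holder. Origin: centre of its lower end; z along the tube.
- cap_top (a point): Centre of the flat top of the violet cap, straight under the foot.
- rack: Bystander: tube rack with green plates, 84 x 198 mm, 116 mm high with its capped tubes. Origin: centre of its underside, long side along its y.
- spray_bottle: Bystander: white spray bottle, 68 mm across, 192 mm high, with a red spray head. Origin: centre of its underside.
- jar: Bystander: small clear jar with a white cap, 52 mm across, 75 mm high. Origin: centre of its underside.

How it is judged (in metres and radians):
On the way, in this order (a step that is already met when the one before it is completed fails the run):
1. the gauge is pressed down until its foot is on the cap and partly pushed in (1.5 to 9.2 mm) (value of joint foot between 0.0015 and 0.0092 m and contact force between foot and setting_tube above 0.8 N), for 0.2 s.
2. the thumbscrew is turned clockwise until it seats (within 0.07 rad of its stop) with the foot still pressed on the cap (all of step 1 and value of joint screw below 0.07 rad), for 0.2 s.
At the end, for the whole second after the job is handed in: The thumbscrew has been seated and stands still a quarter turn (1.57 rad, plus or minus 0.30) back from its stop, the fingers hold it (more than 2 N), the foot presses on the cap (more than 0.8 N) and is pushed in 1.5 to 9.2 mm, and the tube stands upright, fully down in its holder (all of step 1 and value of joint screw between 1.27 and 1.87 rad and velocity of joint screw between -0.15 and 0.15 rad/s and contact force between the fingers and screw above 2 N and angle between setting_tube's own z axis and vertical below 0.15 rad and horizontal distance between setting_tube and holder below 0.006 m and z of setting_tube in the frame of holder below 0.018 m); the arm keeps its last pose, push and grip.
It fails at once if the rack is shifted by more than 25 mm or tipped (distance of rack from where it was at the start of the episode above 0.025 m or angle between rack's own z axis and vertical above 0.35 rad).
It fails at once if the spray bottle is shifted by more than 25 mm or tipped (distance of spray_bottle from where it was at the start of the episode above 0.025 m or angle between spray_bottle's own z axis and vertical above 0.35 rad).
It fails at once if the jar is shifted by more than 25 mm or tipped (distance of jar from where it was at the start of the episode above 0.025 m or angle between jar's own z axis and vertical above 0.35 rad).
It fails at once if the setting tube is pulled out or tipped (angle between setting_tube's own z axis and vertical above 0.35 rad or z of setting_tube in the frame of holder above 0.03 m).
It also fails if it takes over 40 s, if anything falls off the work surface, if the arm or the gripper's body presses on something with over 40 N, if the wrist force passes 120 N, or if a joint passes its speed limit or range.

## Working session

There is one attempt and no reset: what is moved stays moved. The work goes in short steps, Python scripts to look and compute and a tool call to move; the robot and the scene stay as the last step left them, time stands still between calls to the robot, and variables do not carry over. Pictures are saved under pics/ and viewed, about 8 in all and at most 12, crops included, and the job is handed in when it is done.

Besides the shell and the picture viewer there is one more tool, called after "Call:" as a command line: name --pt "numbers of a row" for each row, then --argument value for the rest. step_arm: Moves the arm, as the interface text tells. Its arguments: {"type":"object","properties":{"deltas":{"type":"array","items":{"type":"array","items":{"type":"number"}}}},"required":["deltas"]}

```bash
mkdir -p pics
cat > h.py <<'E'
import numpy as np, cv2
from cell import manip, imaging, order, models
def pix2w(cam,u,v,d):
    c=imaging.calibration(cam);K,R,t=[np.array(c[k]) for k in('K','R','t')]
    return R.T@(np.linalg.inv(K)@np.array([u,v,1.])*d-t)
def ray_z(cam,u,v,z):
    c=imaging.calibration(cam);K,R,t=[np.array(c[k]) for k in('K','R','t')]
    o=-R.T@t; r=R.T@np.linalg.inv(K)@np.array([u,v,1.]); return o+r*(z-o[2])/r[2]
def proj(cam,X):
    c=imaging.calibration(cam);K,R,t=[np.array(c[k]) for k in('K','R','t')]
    p=K@(R@np.array(X)+t); return p[:2]/p[2]
def cloud(cam,depth):
    c=imaging.calibration(cam);K,R,t=[np.array(c[k]) for k in('K','R','t')]
    v,u=np.mgrid[:400,:640]; P=np.stack([u,v,np.ones_like(u)],-1)@np.linalg.inv(K).T*depth[...,None]
    return (P-t)@R
def save(n,im): cv2.imwrite('pics/'+n+'.png',im[...,::-1])
E
python3 - <<'E'
from h import *
s=manip.state();print(s['time'],s['eef_pos'],s['eef_rot'],s['contact_force'],s['width'])
a=[]
for cam in('scene','top'):
    im,d=imaging.get_image(cam);a.append(im)
    for th in('screw_grip','gauge','rack','spray_bottle','jar','cap_top'):
        m=models.mark_of(th,cam)[:1]
        for x in m:
            u,v=x['pixel'];print(cam,th,round(x['conf'],2),np.round([u,v]),np.round(ray_z(cam,u,v,257 if th=='screw_grip' else 95 if th=='cap_top' else 0)))
save('a',cv2.resize(np.vstack(a),(480*1,600)))
E
```

```text
0.0 [213.98814332 692.2053897  228.77210225] [ 0.10504138  0.69921633 -0.10612263  0.69914292] [ 0.01115905 -0.14431827  0.53484919] 93.16042654532137
scene screw_grip 0.71 [331. 178.] [604.  -2. 257.]
scene gauge 0.81 [319. 257.] [577. -12.   0.]
scene rack 0.96 [397. 192.] [507. 379.   0.]
scene spray_bottle 0.67 [189. 355.] [ 630. -406.    0.]
scene jar 0.84 [167. 291.] [ 436. -371.    0.]
scene cap_top 0.48 [331. 231.] [602.   6.  95.]
top screw_grip 0.53 [318. 176.] [605.   3. 257.]
top gauge 0.79 [326. 208.] [575. -11.   0.]
top rack 0.56 [182. 236.] [508. 386.   0.]
top spray_bottle 0.86 [469. 184.] [ 630. -408.    0.]
top jar 0.67 [456. 254.] [ 437. -358.    0.]
```

View pics/a.png

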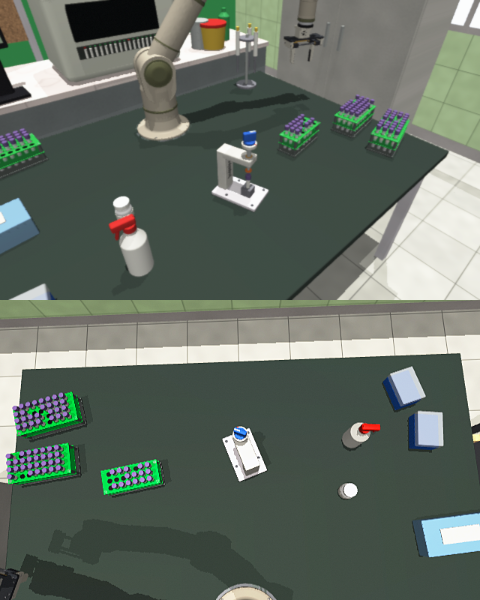

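Run:
```python
from h import *
from scipy.spatial.transform import Rotation as Ro
s=manip.state();R=Ro.from_quat(s['eef_rot']).as_matrix();print(np.round(R,3))
print('jaw angle',np.degrees(np.arctan2(R[1,1],R[0,1])))
im,d=imaging.get_image('top');P=cloud('top',d)
m=(np.abs(P[...,0]-604)<60)&(np.abs(P[...,1])<60)&(P[...,2]>252)
print(m.sum(),P[m].mean(0))
for cam in('top',):
  for k in ((604,1,257),(644,1,257),(604,41,257)): print(proj(cam,k))
save('b',cv2.resize(im[140:240,270:390],None,fx=6,fy=6,interpolation=cv2.INTER_CUBIC)[:600])
```

```text
[[ 0.     0.295  0.955]
 [ 0.     0.955 -0.295]
 [-1.     0.     0.   ]]
jaw angle 72.82675054101014
118 [6.05790465e+02 3.05371688e-01 2.62210453e+02]
[319.28016484 176.58388944]
[318.78663088 159.44572066]
[301.60921998 177.15308221]
```

View pics/b.png

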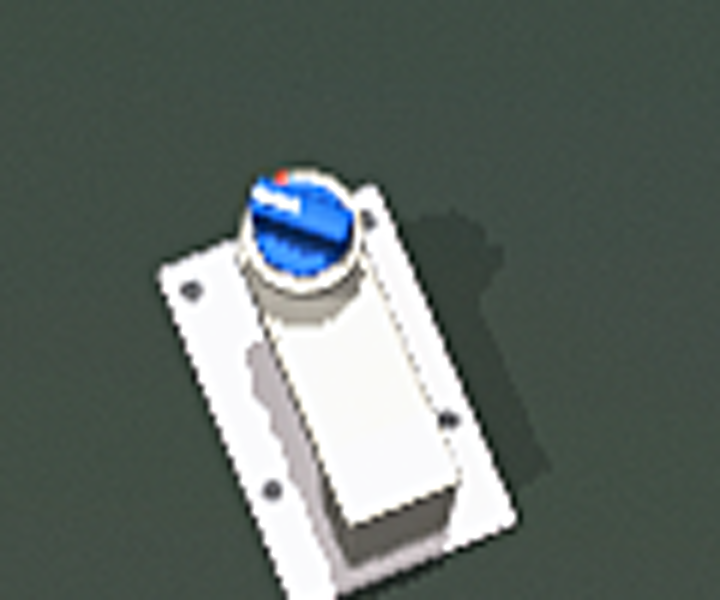

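Call:
step_arm --pt "0 0 -7 0 0 4 1" --pt "0 0 -14 2 -3 7 1" --pt "0 0 -98 39.1 -69.2 15 1" --pt "0 0 -98 39.1 -69.2 15 1" --pt "0 0 -98 39.1 -69.2 15 1" --pt "0 0 -98 39.1 -69.2 15 1" --pt "0 0 -98 39.1 -69.2 15 1" --pt "0 0 -98 39.1 -69.2 15 1" --pt "0 0 -98 39.1 -69.2 15 1" --pt "0 0 -98 39.1 -69.2 15 1" --pt "0 0 -98 39.1 -69.2 15 1" --pt "0 0 -98 39.1 -69.2 15 1" --pt "0 0 -98 39.1 -69.2 15 1" --pt "0 0 -98 39.1 -69.2 15 1" --pt "0 0 -98 39.1 -69.2 15 1" --pt "0 0 -98 39.1 -69.2 15 1" --pt "0 0 -98 39.1 -69.2 15 1" --pt "0 0 -98 39.1 -69.2 15 1" --pt "0 0 -98 39.1 -69.2 15 1" --pt "0 0 -98 39.1 -69.2 15 1"

```text
time: 2.42
eef_pos: [597.3, 14.0, 378.3]
eef_rot: [0.597, 0.379, -0.597, 0.379]
contact_force: [0.4, 0.6, 0.0]
width: 93.1
```

Call:
step_arm --pt "0 0 0 0 0 0 1"

```text
time: 2.5
eef_pos: [599.2, 6.9, 379.2]
eef_rot: [0.599, 0.374, -0.598, 0.378]
contact_force: [-0.8, -1.1, 0.6]
width: 92.9
```

Run:
```python
from h import *
from scipy.spatial.transform import Rotation as Ro
s=manip.state();R=Ro.from_quat(s['eef_rot']).as_matrix();print(s['time'],s['eef_pos'],s['joints'],s['contact_force'])
print('jaw angle',np.degrees(np.arctan2(R[1,1],R[0,1])))
im,d=imaging.get_image('wrist');P=cloud('wrist',d)
m=(np.hypot(P[...,0]-605,P[...,1])<45)&(P[...,2]>257)&(P[...,2]<275)
if m.sum()>5:
    c,sz,a=cv2.minAreaRect(P[m][:,:2].astype(np.float32));print(m.sum(),P[m].mean(0),c,sz,a)
m2=(np.hypot(P[...,0]-605,P[...,1])<45)&(P[...,2]>222)&(P[...,2]<257)
print('head',m2.sum(),P[m2].min(0),P[m2].max(0))
for x in models.mark_of('screw_grip','wrist')[:2]: print(x['conf'],x['pixel'],ray_z('wrist',*x['pixel'],257))
red=(im[...,0]>180)&(im[...,1]<110)&(im[...,2]<110)&(np.hypot(P[...,0]-605,P[...,1])<45)
print('red',red.sum(),P[red].mean(0))
save('c',im)
```

```text
2.5 [599.21140045   6.89239106 379.2248741 ] [-0.54960792  0.34728529  0.62096788  1.73713639 -0.21738706  1.12345607
 -0.31206671] [-0.78928943 -1.09025726  0.60336684]
jaw angle -25.728995353762873
643 [606.46526277   2.435628   263.40588531] (606.0697631835938, 1.2878303527832031) (39.601524353027344, 13.957223892211914) 68.68761444091797
head 1130 [582.44584001 -22.11421309 222.11240112] [629.34865131  24.93428183 256.8804343 ]
0.67 [327.8, 201.7] [604.43709097   3.26035515 257.        ]
0.39 [309.4, 169.2] [602.26718182  37.97218097 257.        ]
red 5 [626.25680386   8.52700752 226.29744259]
```

View pics/c.png

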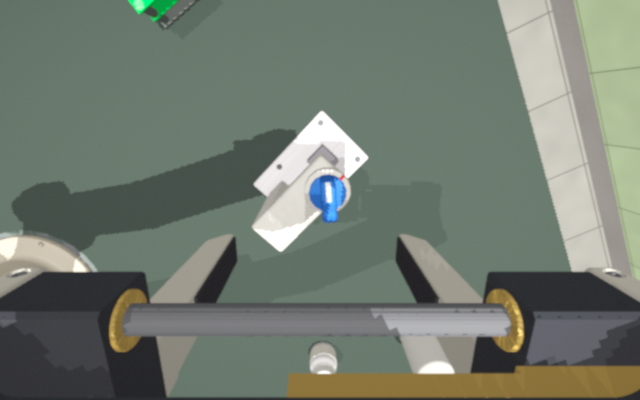

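Call:
step_arm --pt "0 0 4 0 0 -2 1" --pt "0 0 4 0 0 -2 1" --pt "0 0 4 0 0 -2 1"

```text
time: 2.85
eef_pos: [595.7, 17.4, 357.1]
eef_rot: [-0.583, -0.4, 0.584, -0.399]
contact_force: [-0.4, 0.4, -0.2]
width: 92.6
```

```bash
cat > m.py <<'E'
from h import *
from scipy.spatial.transform import Rotation as Ro
s=manip.state();R=Ro.from_quat(s['eef_rot']).as_matrix();print(s['time'],np.round(s['eef_pos'],1),'F',np.round(s['contact_force'],2),'M',np.round(s['moment'],2),'w',s['width'],'jaw',np.degrees(np.arctan2(R[1,1],R[0,1])),'down',R[:,0].round(3),'j7',s['joints'][6])
E
python3 - <<'E'
import m
from h import *
im,d=imaging.get_image('wrist');P=cloud('wrist',d)
m=(np.hypot(P[...,0]-605,P[...,1])<45)&(P[...,2]>257)&(P[...,2]<275)
c,sz,a=cv2.minAreaRect(P[m][:,:2].astype(np.float32));print(m.sum(),P[m].mean(0),c,sz,a)
ims,ds=imaging.get_image('scene')
for th in('cap_top','foot_face'):
  for x in models.mark_of(th,'scene')[:2]:
    u,v=x['pixel'];C=imaging.calibration('scene');z=min(np.linspace(60,150,181),key=lambda z:abs(proj('scene',(606,1.3,z))[1]-v));print(th,x['conf'],u,v,z,proj('scene',(606,1.3,z)))
save('d',cv2.resize(ims[150:290,270:400],None,fx=4.2,fy=4.2,interpolation=cv2.INTER_CUBIC))
E
```

```text
2.85 [595.7  17.4 357.1] F [-0.44  0.36 -0.16] M [-0.    0.04 -0.01] w 92.62448378518124 jaw -21.148718670584458 down [-0.002  0.    -1.   ] j7 -0.245226733738558
747 [608.70916401  -1.27204197 264.84466193] (608.4090576171875, -2.7418994903564453) (39.218421936035156, 13.967874526977539) 68.33027648925781
cap_top 0.69 331.2 231.9 98.0 [330.74870597 231.8706058 ]
foot_face 0.45 332.3 229.9 104.5 [330.81122469 229.86214951]
```

View pics/d.png

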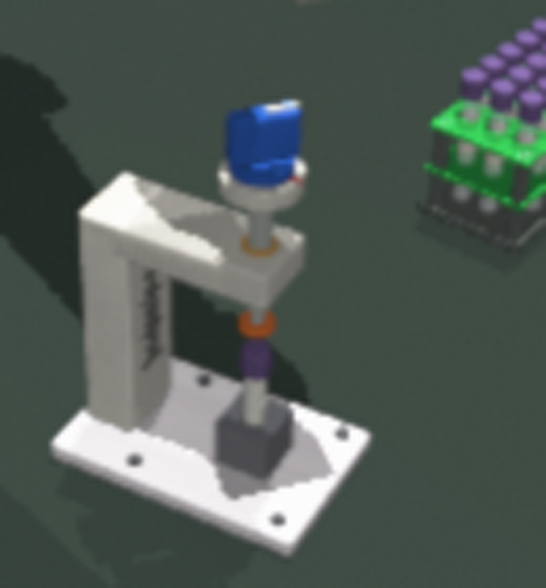

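Call:
step_arm --pt "0 0 0 0.6 -1 -2 1" --pt "0 0 0 1.1 -1.8 -4 1" --pt "0 0 0 1.1 -1.8 -5.7 1" --pt "0 0 0 1.1 -1.8 -5.7 1" --pt "0 0 0 1.1 -1.8 -5.7 1" --pt "0 0 0 1.1 -1.8 -5.7 1"

```text
time: 3.55
eef_pos: [608.1, -1.9, 301.9]
eef_rot: [0.584, 0.399, -0.583, 0.4]
contact_force: [-0.4, 0.6, -0.5]
width: 93.1
```

Run:
```python
import m
from h import *
for i in range(2):
    im,d=imaging.get_image('wrist');P=cloud('wrist',d)
    m_=(np.hypot(P[...,0]-605,P[...,1])<45)&(P[...,2]>257)&(P[...,2]<275)
    c,sz,a=cv2.minAreaRect(P[m_][:,:2].astype(np.float32));print(m_.sum(),P[m_].mean(0),c,sz,a)
    print(manip.state()['eef_pos'])
im,d=imaging.get_image('top');P=cloud('top',d)
m_=(np.hypot(P[...,0]-605,P[...,1])<45)&(P[...,2]>257)&(P[...,2]<275);print(m_.sum())
print(proj('wrist',(606.8,-1,257)))
im,d=imaging.get_image('wrist');save('e',im)
```

```text
3.55 [608.1  -1.9 301.9] F [-0.43  0.62 -0.49] M [-0.04  0.09 -0.  ] w 93.05777573579358 jaw -21.16869485654627 down [ 0.001  0.    -1.   ] j7 -0.1693543063066757
1162 [608.6185639   -0.93923781 264.42958177] (608.1666870117188, -2.5337390899658203) (39.36813735961914, 13.546687126159668) 68.49433898925781
[608.24168823  -1.94181884 302.11511602]
1151 [608.48533174  -0.92866246 264.1982715 ] (607.8386840820312, -2.465087890625) (39.283077239990234, 13.93269157409668) 68.98788452148438
[608.21604687  -1.9951505  302.11304235]
0
[313.50693759 224.84359437]
```

View pics/e.png

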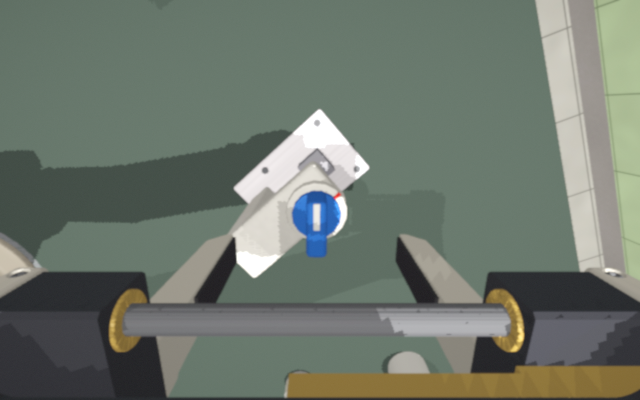

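Call:
step_arm --pt "0 0 0 0 0.1 -2 1" --pt "0 0 0 0 0.1 -4 1" --pt "0 0 0 0 0.1 -5.1 1" --pt "0 0 0 0 0.1 -5.1 1" --pt "0 0 0 0 0.1 -5.1 1" --pt "0 0 0 0 0.1 -5.1 0" --pt "0 0 0 0 0.1 -5.1 0" --pt "0 0 0 0 0.1 -5.1 0" --pt "0 0 0 0 0.1 -5.1 0" --pt "0 0 0 0 0.1 -5.1 0" --pt "0 0 0 0 0.1 -5.1 0" --pt "0 0 0 0 0.1 -5.1 0" --pt "0 0 0 0 0.1 -5.1 0" --pt "0 0 0 0 0.1 -5.1 0"

```text
time: 4.92
eef_pos: [607.6, -1.2, 249.7]
eef_rot: [-0.583, -0.4, 0.583, -0.4]
contact_force: [0.3, 0.5, -0.2]
width: 37.6
```

```bash
python3 m.py
```

```text
4.9167 [607.6  -1.2 249.7] F [ 0.28  0.55 -0.23] M [-0.08  0.08 -0.02] w 37.602990545178464 jaw -21.173070013759506 down [-0. -0. -1.] j7 -0.13255398606614785
```

Still closing.

Call:
step_arm --pt "0 0 0 0 0 0 0" --pt "0 0 0 0 0 0 0" --pt "0 0 0 0 0 0 0" --pt "0 0 0 0 0 0 0" --pt "0 0 0 0 0 0 0" --pt "0 0 0 0 0 0 0" --pt "0 0 0 0 0 0 0" --pt "0 0 0 0 0 0 0"

```text
time: 5.58
eef_pos: [608.4, -1.5, 249.8]
eef_rot: [0.584, 0.399, -0.583, 0.4]
contact_force: [4.9, -1.8, -3.2]
width: 13.8
```

```bash
python3 m.py
```

```text
5.5833 [608.4  -1.5 249.8] F [ 4.91 -1.82 -3.17] M [-0.46 -1.   -0.04] w 13.76653189561908 jaw -21.185882078772845 down [ 0.002 -0.001 -1.   ] j7 -0.13257262010903093
```

Call:
step_arm --pt "0 0 0 0.08 -0.03 -0.3 0" --pt "0 0 0 0.08 -0.03 -0.6 0" --pt "0 0 0 0.08 -0.03 -0.9 0" --pt "0 0 0 0.08 -0.03 -1.2 0" --pt "0 0 0 0.08 -0.03 -1.2 0" --pt "0 0 0 0.08 -0.03 -1.2 0" --pt "0 0 0 0.08 -0.03 -1.2 0"

```text
time: 6.17
eef_pos: [608.5, -1.5, 237.8]
eef_rot: [-0.583, -0.4, 0.583, -0.4]
contact_force: [1.9, -0.7, 1.7]
width: 13.6
```

```bash
python3 m.py
```

```text
6.1667 [608.5  -1.5 237.8] F [ 1.95 -0.66  1.65] M [-0.28 -0.27 -0.01] w 13.626408355509092 jaw -21.17739119043644 down [-0. -0. -1.] j7 -0.12270529961498573
```

Call:
step_arm --pt "0 0 0 0 0 -0.2 0" --pt "0 0 0 0 0 -0.4 0" --pt "0 0 0 0 0 -0.4 0" --pt "0 0 0 0 0 -0.4 0"

```text
time: 6.5
eef_pos: [608.5, -1.6, 233.7]
eef_rot: [-0.583, -0.4, 0.583, -0.4]
contact_force: [1.8, -1.3, 2.4]
width: 14.1
```

```bash
python3 m.py
```

```text
6.5 [608.5  -1.6 233.7] F [ 1.79 -1.28  2.45] M [-0.28 -0.34 -0.06] w 14.104633589968401 jaw -21.181226598605228 down [ 0. -0. -1.] j7 -0.1195237884127097
```

Call:
step_arm --pt "0 0 0 0 0 -0.2 0" --pt "0 0 0 0 0 -0.2 0" --pt "0 0 0 0 0 -0.2 0"

```text
time: 6.75
eef_pos: [608.5, -1.6, 231.8]
eef_rot: [0.583, 0.4, -0.583, 0.4]
contact_force: [0.8, -1.3, 4.5]
width: 13.9
```

```bash
python3 m.py
```

```text
6.75 [608.5  -1.6 231.8] F [ 0.84 -1.28  4.52] M [-0.26 -0.15 -0.08] w 13.899184896639124 jaw -21.178494476253956 down [ 0.  0. -1.] j7 -0.11795964766803174
```

Call:
step_arm --pt "0 0 0 0 0 -0.2 0" --pt "0 0 0 0 0 -0.2 0" --pt "0 0 0 0 0 -0.2 0"

```text
time: 7.0
eef_pos: [608.5, -1.5, 230.0]
eef_rot: [0.583, 0.4, -0.583, 0.4]
contact_force: [-0.1, -0.7, 6.8]
width: 14.1
```

```bash
python3 m.py
```

```text
7.0 [608.5  -1.5 230. ] F [-0.07 -0.66  6.83] M [-0.25  0.05 -0.02] w 14.101594716144128 jaw -21.176119630958677 down [ 0.  0. -1.] j7 -0.11638207142385747
```

Call:
step_arm --pt "0 0 0 0 0 -0.2 0" --pt "0 0 0 0 0 -0.2 0" --pt "0 0 0 0 0 -0.2 0" --pt "0 0 0 0 0 -0.2 0"

```text
time: 7.33
eef_pos: [608.5, -1.6, 228.1]
eef_rot: [0.583, 0.4, -0.583, 0.4]
contact_force: [-0.2, 0.1, 7.8]
width: 14.0
```

```bash
python3 m.py
```

```text
7.3333 [608.5  -1.6 228.1] F [-0.23  0.13  7.81] M [-0.2   0.17 -0.05] w 13.95755415624102 jaw -21.184116078465024 down [ 0.  0. -1.] j7 -0.11489931792067096
```

Call:
step_arm --pt "0 0 -5 0 0 0 0" --pt "0 0 -10 0 0 0 0" --pt "0 0 -15 0 0 0 0" --pt "0 0 -20 0 0 0 0" --pt "0 0 -20 0 0 0 0" --pt "0 0 -20 0 0 0 0"

```text
time: 7.83
eef_pos: [608.5, -1.6, 228.1]
eef_rot: [0.644, 0.292, -0.644, 0.292]
contact_force: [-0.4, -1.8, 7.3]
width: 13.7
```

```bash
python3 m.py
```

```text
7.8333 [608.5  -1.6 228.1] F [-0.38 -1.77  7.29] M [-0.29  0.13  0.  ] w 13.665351611676805 jaw -41.20424770271935 down [ 0. -0. -1.] j7 -0.38966915034247424
```

Call:
step_arm --pt "0 0 -5 0 0 0 0" --pt "0 0 -10 0 0 0 0" --pt "0 0 -15 0 0 0 0" --pt "0 0 -20 0 0 0 0" --pt "0 0 -20 0 0 0 0" --pt "0 0 -20 0 0 0 0"

```text
time: 8.33
eef_pos: [608.6, -1.6, 228.1]
eef_rot: [0.685, 0.176, -0.685, 0.176]
contact_force: [0.0, -0.4, 8.6]
width: 13.7
```

```bash
python3 m.py
```

```text
8.3333 [608.6  -1.6 228.1] F [ 0.04 -0.36  8.58] M [-0.2   0.12 -0.07] w 13.7494682573749 jaw -61.21280869775717 down [ 0. -0. -1.] j7 -0.6612680187912894
```

Call:
step_arm --pt "0 0 -3 0 0 0 0" --pt "0 0 -4 0 0 0 0" --pt "0 0 -4 0 0 0 0"

```text
time: 8.58
eef_pos: [608.6, -1.7, 228.2]
eef_rot: [0.691, 0.152, -0.69, 0.152]
contact_force: [-0.0, -1.1, 7.9]
width: 14.0
```

```bash
python3 m.py
```

```text
8.5833 [608.6  -1.7 228.2] F [-0.04 -1.11  7.88] M [-0.21  0.18 -0.04] w 13.97378388562777 jaw -65.24730348301436 down [ 0.  0. -1.] j7 -0.7157149500106996
```

Call:
step_arm --pt "0 0 -2 0 0 0 0" --pt "0 0 -3 0 0 0 0" --pt "0 0 -3 0 0 0 0"

```text
time: 8.83
eef_pos: [608.6, -1.7, 228.2]
eef_rot: [0.695, 0.133, -0.694, 0.133]
contact_force: [0.9, 0.2, 7.6]
width: 13.7
```

```bash
python3 m.py
```

```text
8.8333 [608.6  -1.7 228.2] F [0.89 0.22 7.64] M [-0.15  0.15 -0.05] w 13.69633432013007 jaw -68.24476841754647 down [ 0.001  0.    -1.   ] j7 -0.7561276858101063
```

Call:
step_arm --pt "0 0 -2 0 0 0 0" --pt "0 0 -2 0 0 0 0" --pt "0 0 -2 0 0 0 0"

```text
time: 9.08
eef_pos: [608.6, -1.7, 228.2]
eef_rot: [0.697, 0.122, -0.696, 0.122]
contact_force: [0.7, -1.2, 7.5]
width: 14.0
```

```bash
python3 m.py
```

```text
9.0833 [608.6  -1.7 228.2] F [ 0.71 -1.17  7.48] M [-0.24  0.14  0.18] w 14.023688257764922 jaw -70.16185795855971 down [ 0. -0. -1.] j7 -0.781999605291108
```

Call:
step_arm --pt "0 0 -2 0 0 0 0" --pt "0 0 -2 0 0 0 0" --pt "0 0 -2 0 0 0 0" --pt "0 0 -2 0 0 0 0" --pt "0 0 -2 0 0 0 0"

```text
time: 9.5
eef_pos: [608.6, -1.7, 228.2]
eef_rot: [0.699, 0.11, -0.698, 0.11]
contact_force: [-0.1, -1.9, 8.4]
width: 14.0
```

Run:
```python
import m
from h import *
im,d=imaging.get_image('scene');im2,_=imaging.get_image('wrist')
save('f',np.hstack([cv2.resize(im[150:290,270:400],(520,560),interpolation=cv2.INTER_CUBIC),cv2.resize(im2[120:320,270:370],(280,560),interpolation=cv2.INTER_CUBIC)]))
```

```text
9.5 [608.6  -1.7 228.2] F [-0.1  -1.87  8.41] M [-0.29  0.12  0.56] w 14.00046966358609 jaw -72.09436399045556 down [ 0. -0. -1.] j7 -0.8082847413830733
```

View pics/f.png

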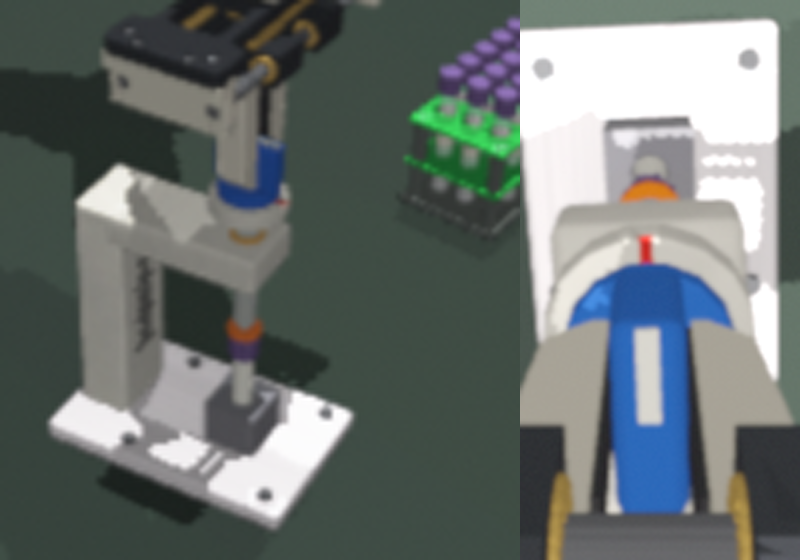

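Call:
step_arm --pt "0 0 5 0 0 0 0" --pt "0 0 10 0 0 0 0" --pt "0 0 15 0 0 0 0" --pt "0 0 20 0 0 0 0" --pt "0 0 25 0 0 0 0" --pt "0 0 30 0 0 0 0" --pt "0 0 35 0 0 0 0" --pt "0 0 40 0 0 0 0" --pt "0 0 46 0 0 0 0" --pt "0 0 46 0 0 0 0" --pt "0 0 46 0 0 0 0"

```text
time: 10.52
eef_pos: [608.5, -1.6, 228.3]
eef_rot: [0.6, 0.374, -0.6, 0.374]
contact_force: [-0.1, -0.4, 8.7]
width: 13.9
```

```bash
python3 m.py
```

```text
10.5167 [608.5  -1.6 228.3] F [-0.1  -0.4   8.75] M [-0.12  0.16  0.02] w 13.86424761370842 jaw -26.13839034258052 down [ 0.001  0.001 -1.   ] j7 -0.1837848143159575
```

Call:
step_arm --pt "0 0 5 0 0 0 0" --pt "0 0 10 0 0 0 0" --pt "0 0 15 0 0 0 0" --pt "0 0 20 0 0 0 0" --pt "0 0 25 0 0 0 0" --pt "0 0 30 0 0 0 0" --pt "0 0 35 0 0 0 0" --pt "0 0 40 0 0 0 0" --pt "0 0 46 0 0 0 0" --pt "0 0 46 0 0 0 0" --pt "0 0 46 0 0 0 0" --pt "0 0 46 0 0 0 0" --pt "0 0 46 0 0 0 0"

```text
time: 11.6
eef_pos: [608.4, -1.6, 228.3]
eef_rot: [0.406, 0.579, -0.406, 0.579]
contact_force: [-0.1, 0.3, 8.6]
width: 13.7
```

Run:
```python
import m
from h import *
im,d=imaging.get_image('scene');im2,_=imaging.get_image('wrist')
for t in('rack','spray_bottle','jar'):
  for x in models.mark_of(t,'scene')[:1]: print(t,x['conf'],ray_z('scene',*x['pixel'],0).round())
save('g',np.hstack([cv2.resize(im[150:290,270:400],(520,560),interpolation=cv2.INTER_CUBIC),cv2.resize(im2[120:320,270:370],(280,560),interpolation=cv2.INTER_CUBIC)]))
```

```text
11.6 [608.4  -1.6 228.3] F [-0.13  0.27  8.56] M [-0.19  0.21  0.02] w 13.70352724534468 jaw 19.837563087259902 down [ 0.  0. -1.] j7 0.4558412036610781
rack 0.85 [516. 363.   0.]
spray_bottle 0.75 [ 627. -405.    0.]
jar 0.62 [ 434. -370.    0.]
```

View pics/g.png

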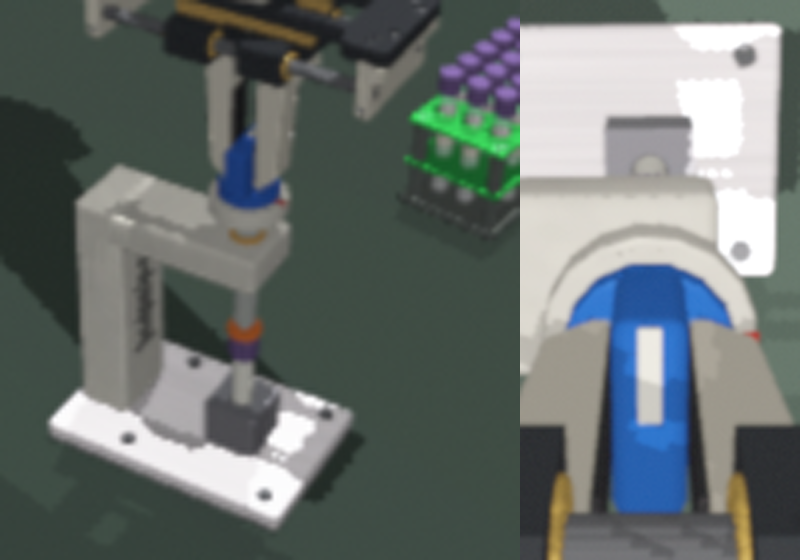

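```bash
python3 -c "
from cell import order;print(order.hand_in())"
```

```text
the job is handed in; nothing more can be done
None
```

I carried out the task and handed it in at about 11.8 s. The gripper was still holding the thumbscrew, with the gauge pressed down and the screw about a quarter turn off its stop. No verdict came back.

- **Pressing:** I gripped the wing (13.7 mm opening, wing 14 mm thick) and pushed it down about 22 mm from where I gripped it. The push on the thumbscrew rose from about 2 N to 8 N. At the end it read 8.6 N, which puts the foot about 5–7 mm in, not bottomed. That depth is worked out from the force and the distance pushed, not measured directly.
- **Seating:** I turned the screw clockwise about 49°. The torque then rose to 0.56 N m, and the white line pointed at the red mark.
- **Backing off:** I turned back about 92° from the slightly overdriven seat, which leaves about 90° from the stop. The wrist camera shows the red mark at right angles to the white line.
- **Last checks:** The final picture shows the orange foot on the violet cap and the tube upright in its holder. The bottle and jar are within 3 mm of where they were.
- **Disagreements:**
  - The last network reading for the rack was about 18 mm off the first one. The rack looks unmoved in the pictures and the arm never touched it, so I took this as detector error.
  - The wing position from the top camera and from the wrist camera differed by about 4–5 mm. I used the settled wrist view, moved slightly toward the top reading, and the grip came out centred.

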